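Put the straining lid on the saucepan, set for draining

TASK

The potatoes in the saucepan are ready to be drained. Put the steel straining lid on the pan so that it sits fully down and level on the rim, turned so that its two groups of holes lie at the pan's two pouring lips (its handle then runs in line with the pan's handle; either way round will do). Set it down gently, leave the pan standing where it is on its round board, and do not disturb the other things.

Things in the scene. Friction and masses are not known exactly. Their poses are not given: they have to be found in the camera images.
- lid: loose round steel lid, 155 mm across, 60 mm high, 0.25 kg, lying right way up on the worktop. Origin: centre of its underside (foot of the skirt); z up. Its 12 mm skirt (132 mm across, 128 at the foot) goes inside the pan; the deck's outer band rests on the rim. Two arcs of seven straining holes, 58 mm from the centre, about the lid's +y and -y; the black bridge handle runs along its x
- pan: loose steel saucepan of boiled potatoes (fixed in it, well below the rim), 140 mm bore, 95 mm high, 1.1 kg, on the round board. Origin: centre of its underside; z up. Two pouring lips at the rim, toward the pan's +y and -y, stick out 9 mm. The black handle runs along the pan's -x to 200 mm from the centre, 76 to 98 mm above the origin
- board: round wooden pot board, 140 mm across and 8 mm thick, loose, under the pan. Origin: centre of its underside, on the worktop
- lid_seat (a point): point on the lid's axis at the underside of its deck (12 mm above the lid's origin): it meets pan_rim when the lid is seated
- lid_grip (a point): centre of the bar of the lid's bridge handle, 54 mm above the lid's origin. The bar is 78 mm long along the lid's x, 14 mm wide in y, 12 mm thick, on two posts at x = +-27 mm, with 26 mm of air between bar and deck
- pan_rim (a point): centre of the pan's mouth at the level of its rim, 95 mm above the pan's origin; rim 151 mm across its rolled edge
- salt: bystander: salt shaker, 44 mm across, 90 mm high, behind the work; origin under its centre
- butter_tub: bystander: oblong tub of butter, 96 x 137 x 53 mm, behind the work; origin under its centre
- salt_box: bystander: upright carton, 44 x 84 x 129 mm, behind the work; origin under its centre
- mug: bystander: tall white mug, 82 mm across with a handle, 114 mm high, in front of the sink; origin under the middle of body and handle

How it is judged:
At the end, for the whole second after the job is handed in: Lid right way up on the pan: deck within 3 mm of the rim, centred to 8 mm, level to 3 degrees, its line of holes within 15 degrees of the line through the lips (either way round). Pan upright, within 20 mm of its board's centre and 40 mm of its start; both at rest (z of lid_seat in the frame of pan_rim between -0.003 and 0.003 m and horizontal distance between lid_seat and pan_rim below 0.008 m and angle between the z axis of lid and the z axis of pan, either way round below 0.05 rad and angle between the y axis of lid and the y axis of pan, either way round below 0.26 rad and z of lid_grip in the frame of pan_rim above 0.03 m and angle between pan's own z axis and vertical below 0.05 rad and horizontal distance between pan and board below 0.02 m and distance of pan from where it was at the start of the episode below 0.04 m and linear speed of each of lid, pan below 0.02 m/s); the robot touches nothing.
It fails at once if the pan is tipped by more than 15 degrees (angle between pan's own z axis and vertical above 0.26 rad).
It fails at once if the lid is dropped onto the pan (falls on it freely at over 0.55 m/s, as when let go 2 cm or more too high) or pressed onto it with more than 60 N ((distance between lid_seat and pan_rim below 0.1 m and contact force between the fingers and lid below 0.2 N and linear speed of lid above 0.55 m/s) or contact force between lid and pan above 60 N).
It fails at once if a bystander (salt shaker, butter tub, carton or mug) is shifted by more than 30 mm (distance of any of salt, butter_tub, salt_box, mug from where it was at the start of the episode above 0.03 m).
It also fails if it takes over 40 s, if anything falls off the work surface, if the arm or the gripper's body presses on something with over 40 N, if the wrist force passes 120 N, or if a joint passes its speed limit or range.

ROBOT

A 6-joint arm with a two-finger parallel gripper is mounted at the origin on a cart in front of the work surface, level with it; the furniture and walls round the work are solid. World frame = base frame: x ahead of the robot, y to its left, z up, the work surface at z = 0. Lengths are in m, angles in rad, forces in N, time in s.
With the tool pointing down it reaches from about 0.375 to 0.975 m from the base axis. Payload 3.8 kg.
Tool frame: the origin (TCP) lies at the centre of the arm's flange, where the gripper is bolted on; the fingertips stand 173 mm ahead of it and the grasp point (between the pads) lies 155 mm ahead of it; z points along the fingers, y is the line along which they close (so a half turn about z gives the same grasp; the last joint's range is limited). The gripper opens to 85 mm and grips with 20 to 120 N. Pads are 22 mm wide; open, the fingers measure 114 mm over their backs; the gripper's body (76 mm by 85 mm) begins 54 mm behind the grasp point. The pads swing forward as they close: fully open they stand 13 mm farther back than shut.
Start: joints at [-1.138, 0.264, 1.604, -0, 1.274, -0.037], TCP at [0.306, -0.602, 0.405] pointing down, gripper open.
Joint ranges: [-2.63, 2.63], [-0.94, 2.18], [0.31, 2.57], [-1.31, 4.45], [0, 2.66], [-2.55, 2.55]. Speed limits (rad/s): [2.57, 2.57, 3.14, 3.14, 3.14, 3.14].

INTERFACE

Orientations are given as a 3x3 rotation matrix whose columns are the frame's x, y, z axes.
In Python, from station import arm gives the robot as it stands. Calls block until the motion is done:
- arm.move_pose(position, orientation): joint-space move of the TCP to a pose.
- arm.move_linear(position, max_speed=0.15, frame=None): straight line of the TCP; frame=None keeps the orientation; max_speed is the mean speed in m/s.
- arm.move_joints(angles): joint-space move.
- arm.move_gripper(opening, force=None): opening from 0.0 (shut) to 1.0 (fully open); force is the grip in N (None keeps the last); returns when the fingers have stopped.
- arm.dwell(seconds).
- arm.inverse_kinematics(position, orientation): joint angles nearest the present ones, or None.
- arm.sense(): the state.
- arm.read_camera(name): name is "scene" or "top"; returns a dict with "img" (400x640x3 uint8, red, green, blue), "K" (3x3 intrinsics, pixels), "rvec" (rotation vector, rad) and "tvec" (3), from world to camera coordinates, as OpenCV has them. Camera axes: x right, y down, z forward; pixel columns grow to the right and rows downward; lengths in m; the calibration is good to about 2 mm. A picture is of the moment at which its call begins. There is no depth.
A pose or a line that the arm cannot do raises arm.IKError and nothing moves.
- arm.finish_job(): hands the job in; it is judged then, once.
Trained networks look in a picture, given as the dict that the camera call returned (one of the last four; its "shot" number tells which), for a name from the list of things; names that differ only in an ending like _2 or _b are one class to them, and where a whole thing is asked for, a point or a joint stands for the part that bears it (a point fixed in the world has none). Each returns a list of dicts, best first, with "score" (0 to 1); they miss things now and then, are a little off and sometimes report something else, mostly with a low value. They report only what shows in the picture. A call takes as long as a camera call.
- arm.trace(name, picture): "region" (400x640 bool, what is visible of it) and "xy" ([column, row] in pixels, amid what is visible of it).
The state is a dict: "time": time; "joint_pos": joint angles; "joint_velocities": joint speeds; "tau": joint torques, N m; "eef_pos": TCP position; "eef_rot": TCP orientation; "force": force on the tool from outside, world axes, zero at the start; "ft_torque": the same for the moment, N m; "grip_width": opening from 0.0 (shut) to 1.0 (fully open); "gripper_force": force on a finger pad.
Only numpy, scipy, OpenCV 4.12 (cv2) and the standard library are available. Lean on these libraries where they do the work, as an engineer would, in place of code of your own. Each camera call takes 0.05 s, during which the arm holds its last target. There are 200 camera calls.

## Working session

There is one attempt and no reset: what is moved stays moved. The work goes in short steps, each a Python script; the robot and the scene stay as the last script left them, time stands still between calls to the robot, and variables do not carry over. Pictures are saved under pics/ and viewed, at most 10 in all, crops included, and the job is handed in when it is done.

```bash
ls; mkdir -p pics
python3 - <<'E'
from station import arm
import cv2,numpy as np,pickle
out={}
for c in ("scene","top"):
    p=arm.read_camera(c); out[c]=p
    im=p["img"][:,:,::-1].copy()
    for n in ("lid","pan","lid_grip","board"):
        r=arm.trace(n,p)
        print(c,n,[(round(d["score"],2),np.round(d["xy"],1),int(d["region"].sum())) for d in r[:3]])
        out[c,n]=r
    cv2.imwrite(f"pics/{c}0.png",im)
    R=cv2.Rodrigues(p["rvec"])[0]; print(-R.T@p["tvec"].ravel(),p["K"][0,0],R[2])
pickle.dump(out,open("o.pkl","wb"))
print(arm.sense()["time"])
E
```

```text
pics
scene lid [(0.87, array([211.7, 240.9]), 2387)]
scene pan [(0.66, array([307.7, 232.9]), 5531)]
scene lid_grip [(0.86, array([209.5, 240.7]), 2440), (0.42, array([348.3, 192.4]), 1229)]
scene board [(0.73, array([319.8, 274.1]), 161)]
[-0.14235928 -0.24054679  0.48281396] 399.0539586171345 [ 0.84854559  0.22821017 -0.47737878]
top lid [(0.97, array([235.4, 243. ]), 3088)]
top pan [(0.58, array([326.4, 246.3]), 4153)]
top lid_grip [(0.59, array([235.5, 242.1]), 3030), (0.53, array([424.1, 269.5]), 1321), (0.49, array([225.3, 149.4]), 1091)]
top board [(0.68, array([235.2, 242.5]), 3060)]
[ 0.53700051 -0.04666327  0.92238799] 362.58484786855536 [ 0.03857992  0.01411786 -0.99915578]
0.5
```

View pics/scene0.png

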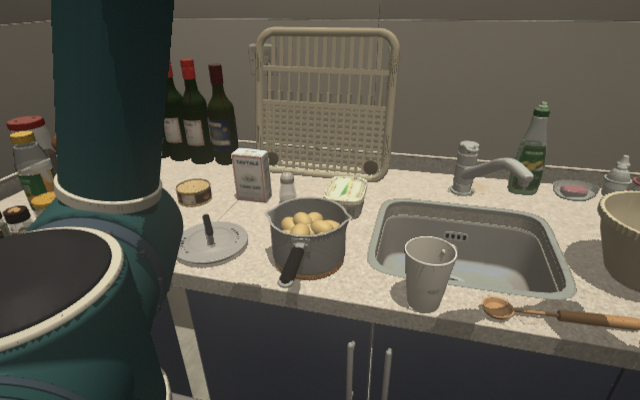

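View pics/top0.png

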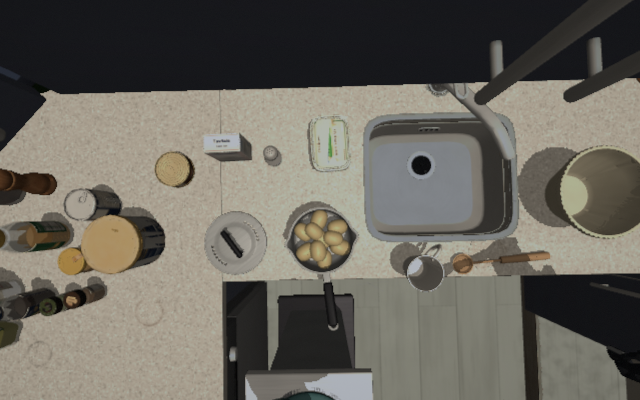

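The scene view shows the lid at about (212,243) with its bar, and the pan at about (310,235). In the top view the lid is centred near (235,243) with its bar running from (223,230) to (241,255). The pan mouth is near (321,240) and its handle reaches (333,327). Next I'll fit these in metres.

```bash
cat > h.py <<'E'
import cv2,numpy as np
from scipy.optimize import least_squares
def back(p,uv,z):
    R=cv2.Rodrigues(p["rvec"])[0]; t=np.ravel(p["tvec"])
    n=cv2.undistortPoints(np.float64(uv).reshape(-1,1,2),p["K"],None)[:,0]
    d=np.c_[n,np.ones(len(n))]@R; o=-R.T@t
    return (o+d*((z-o[2])/d[:,2])[:,None])[:,:2]
def proj(p,P): return cv2.projectPoints(np.float64(P).reshape(-1,1,3),p["rvec"],p["tvec"],p["K"],None)[0][:,0]
def contour(m):
    c=cv2.findContours(m.astype(np.uint8),cv2.RETR_EXTERNAL,cv2.CHAIN_APPROX_NONE)[0]
    return max(c,key=len)[:,0].astype(float)
def circle(P,r=None):
    x0=np.r_[np.median(P,0),r or .07]
    f=lambda x:np.hypot(*(P-x[:2]).T)-(r or x[2])
    s=least_squares(f,x0,loss="soft_l1",f_scale=.002); return s.x,np.median(abs(f(s.x)))
def axis(P):
    q=P-P.mean(0); w,v=np.linalg.eigh(q.T@q); return P.mean(0),np.arctan2(v[1,1],v[0,1]),np.sqrt(w/len(P)*12)
def dark(p,m,th=60): 
    k=(m&(p["img"].max(2)<th)).astype(np.uint8)
    n,l,s,_=cv2.connectedComponentsWithStats(k)
    return np.argwhere(l==1+np.argmax(s[1:,4]))[:,::-1].astype(float)
E
cat > m.py <<'E'
import pickle;from h import *
o=pickle.load(open("o.pkl","rb"))
for c in ("top","scene"):
    p=o[c]; L=o[c,"lid"][0]["region"]; 
    print(c,"lid",circle(back(p,contour(L),.013)),circle(back(p,contour(L),.013),.0775))
    d=dark(p,L); print(" bar",len(d),axis(back(p,d,.058)))
    Pn=o[c,"pan"][0]["region"]; C=contour(Pn)
    B=back(p,C,.101); 
    s,_=circle(B); print(" pan",s,_)
    for _ in range(3):
        r=np.hypot(*(B-s[:2]).T); s,e=circle(B[abs(r-.0755)<.006])
    print(" pan",s,e)
    ys,xs=np.nonzero(Pn); print(" ext",xs.min(),xs.max(),ys.min(),ys.max())
p=o["top"]; im=p["img"]
m=np.zeros((400,640),bool); m[274:330,318:342]=1
d=dark(p,m,50); print("handle",len(d),d.min(0),d.max(0),axis(back(p,d,.1)))
cv2.imwrite("pics/crop.png",cv2.resize(im[190:340,190:370,::-1],None,fx=4,fy=4,interpolation=cv2.INTER_CUBIC))
E
python3 m.py
```

```text
top lid (array([0.48041164, 0.17684802, 0.07752375]), np.float64(0.0007305930046684547)) (array([0.48040975, 0.1768496 , 0.0775    ]), np.float64(0.0007279510772998724))
 bar 191 (array([0.48056715, 0.1738712 ]), np.float64(-2.519896597844623), array([0.01465297, 0.07590741]))
 pan [ 0.47064578 -0.04272359  0.08556785] 0.016067644875700587
 pan [ 0.48509242 -0.04127201  0.07584932] 0.0011565683089373863
 ext 285 357 207 328
scene lid (array([0.48512811, 0.17636041, 0.07884938]), np.float64(0.0020808840140919133)) (array([0.48545193, 0.17624319, 0.0775    ]), np.float64(0.002410073404985169))
 bar 108 (array([0.47405588, 0.17020685]), np.float64(-2.527165281788959), array([0.01065602, 0.08157922]))
 pan [ 0.43775368 -0.05293703  0.11728402] 0.012993650050192013
 pan [ 0.43578654 -0.05153159  0.07487009] 0.0019921740180722097
 ext 265 351 197 287
handle 824 [318. 282.] [341. 329.] (array([ 0.33179607, -0.05320021]), np.float64(-3.117048651151362), array([0.04845507, 0.09245641]))
```

View pics/crop.png

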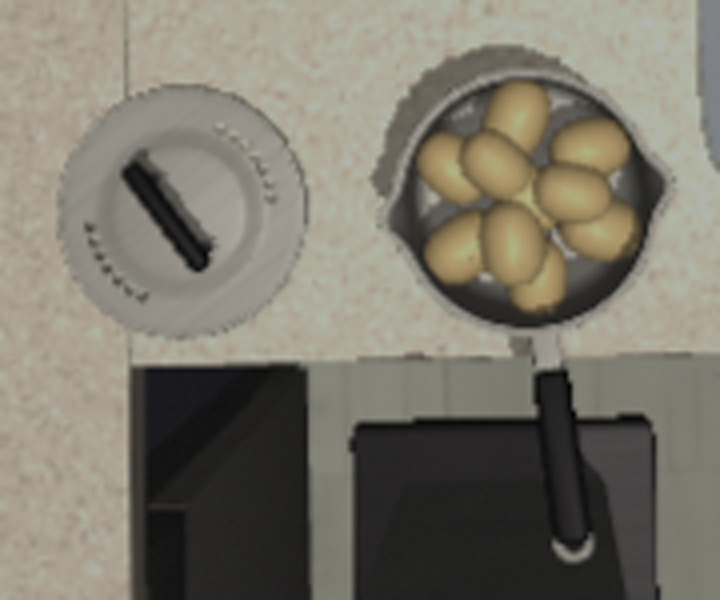

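Both ends are clear in the crop: hole arcs on either side of the bar, and pan lips at crop (388,225) and (672,185). The handle points down and slightly right. I'll compute the pan pose and grasp the lid.

```bash
cat > g.py <<'E'
import pickle;from h import *
from station import arm
o=pickle.load(open("o.pkl","rb")); p=o["top"]
hp=back(p,[[190+545/4,190+380/4],[190+573/4,190+540/4]],.1)
lp=back(p,[[190+388/4,190+225/4],[190+672/4,190+185/4]],.103)
d=hp[0]-hp[1]; print("pan yaw handle",np.arctan2(d[1],d[0]),"lips",hp,lp,lp.mean(0),"lip yaw",np.arctan2(*(lp[0]-lp[1])[::-1])-np.pi/2)
def Rz(a): # tool down; tool y perpendicular to bar at yaw a
    c,s=np.cos(a),np.sin(a); return np.array([[c,s,0],[s,-c,0],[0,0,-1.]])
if __name__=="__main__":
    c=np.array([.4805,.1755]); yaw=.620
    for a in (yaw,yaw-np.pi):
        print(a,arm.inverse_kinematics([*c,.30],Rz(a)),arm.inverse_kinematics([.485,-.0413,.40],Rz(a-yaw-.1)))
    a=min((yaw,yaw-np.pi),key=lambda a:abs((arm.inverse_kinematics([*c,.30],Rz(a)) if arm.inverse_kinematics([*c,.30],Rz(a)) is not None else [9]*6)[5]))
    print("use",a)
    arm.move_gripper(1.0)
    arm.move_pose([*c,.33],Rz(a)); arm.move_linear([*c,.209],.1)
    arm.move_gripper(0,force=40)
    s=arm.sense(); print(s["time"],s["grip_width"],s["gripper_force"],s["force"],s["eef_pos"])
E
python3 g.py
```

```text
pan yaw handle 0.15085125095295374 lips [[ 0.38554701 -0.04990585]
 [ 0.29635453 -0.06346365]] [[ 0.47454098  0.0364958 ]
 [ 0.4934805  -0.12389988]] [ 0.48401074 -0.04370204] lip yaw 0.11753574664298094
0.62 [ 3.01495521e-01  4.69149048e-02  2.05695041e+00 -4.44089210e-16
  1.03772734e+00  1.25229185e+00] [-1.36127110e-01 -9.43468273e-02  1.99967839e+00 -4.44089210e-16
  1.23626109e+00  1.53466922e+00]
-2.521592653589793 [ 3.01495521e-01  4.69149048e-02  2.05695041e+00 -4.44089210e-16
  1.03772734e+00 -1.88930081e+00] [-1.36127110e-01 -9.43468273e-02  1.99967839e+00 -4.44089210e-16
  1.23626109e+00 -1.60692344e+00]
use 0.62
5.5417 0.15644531049755314 41.519216895103455 [-0.12940193 -0.24226016  2.01187191] [0.48052834 0.1755362  0.20916707]
```

The bar is gripped: width about 13 mm, as expected. Now I'll lift, carry the lid to a point off to the side of the pan, and check it against the pan.

```bash
cat > c.py <<'E'
from g import *
a=.62-.62+.135
arm.move_linear([.4805,.1755,.36],.12)
arm.move_linear([.4805,.03,.36],.12,frame=Rz(a)); arm.move_linear([.4848,-.0415,.33],.12)
arm.dwell(.3)
q={}
for c in ("scene","top"):
    q[c]=arm.read_camera(c)
    for n in ("lid","pan"): q[c,n]=arm.trace(n,q[c])
    cv2.imwrite(f"pics/{c}2.png",cv2.resize(q[c]["img"][150:350,190:430,::-1] if c=="top" else q[c]["img"][120:320,200:440,::-1],None,fx=3,fy=3,interpolation=cv2.INTER_CUBIC))
pickle.dump(q,open("q.pkl","wb"))
s=arm.sense(); print(s["time"],s["grip_width"],s["force"],s["eef_pos"],s["joint_pos"])
for c in ("scene","top"):
    if q[c,"lid"]:
        L=q[c,"lid"][0]["region"]; print(c,q[c,"lid"][0]["score"],L.sum(),circle(back(q[c],contour(L),s["eef_pos"][2]-.155-.054+.013),.0775))
E
python3 c.py
```

```text
pan yaw handle 0.15085125095295374 lips [[ 0.38554701 -0.04990585]
 [ 0.29635453 -0.06346365]] [[ 0.47454098  0.0364958 ]
 [ 0.4934805  -0.12389988]] [ 0.48401074 -0.04370204] lip yaw 0.11753574664298094
9.7083 0.1566693435531585 [ 0.36499631 -0.9210963  -3.95205874] [ 0.48479003 -0.04143309  0.330021  ] [-1.36456713e-01 -3.41472634e-02  2.07793716e+00 -1.25943818e-06
  1.09779406e+00  1.29921190e+00]
scene 0.82 2738 (array([ 0.48664986, -0.04027367,  0.0775    ]), np.float64(0.0037645985527823417))
top 0.89 944 (array([ 0.48020184, -0.03965137,  0.0775    ]), np.float64(0.0047194154358761314))
```

View pics/top2.png

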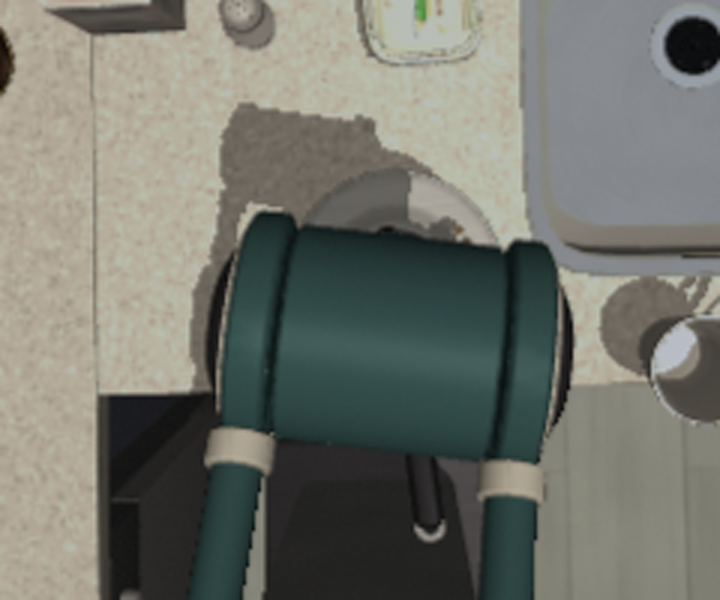

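View pics/scene2.png

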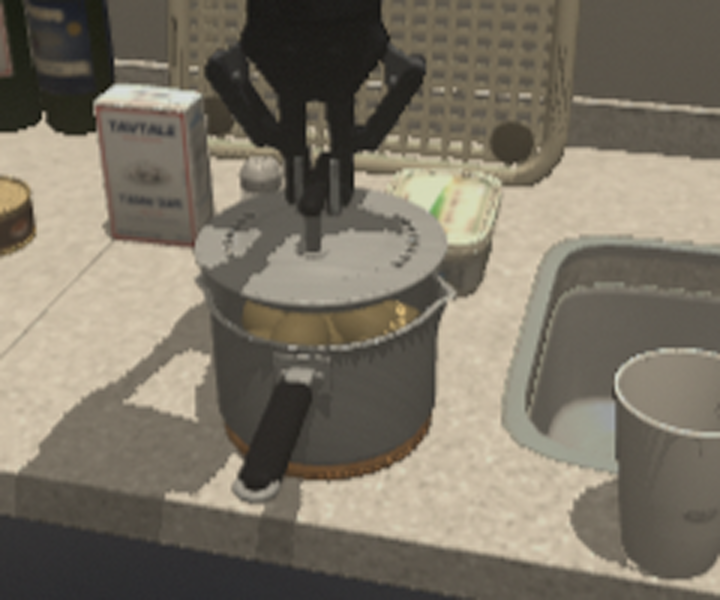

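The scene crop shows the lid held level over the pan, with the hole arcs at both lips and the bar in line with the pan handle. The arm hides it in the top view. I'll do a relative lid and pan rim fit in the scene camera, using clean arcs only.

```bash
cat > f.py <<'E'
import pickle;from h import *
o=pickle.load(open("o.pkl","rb")); q=pickle.load(open("q.pkl","rb"))
cam=np.array([-.142,-.2405])
def fit(p,m,z,r,c0,far):
    B=back(p,contour(m),z); c=np.array(c0)
    u=(c-cam)/np.linalg.norm(c-cam)
    for _ in range(5):
        d=B-c; rr=np.hypot(*d.T); k=((d@u)/rr*far>-.15)&(abs(rr-r)<.007)
        s,e=circle(B[k],r); c=s[:2]
    return c,e,k.sum()
L0=o["scene","lid"][0]["region"];P0=o["scene","pan"][0]["region"];L=q["scene","lid"][0]["region"]
print("lid0 far/near",[fit(o["scene"],L0,.0125,.0775,(.482,.176),f) for f in (1,-1)])
print("pan0 far",fit(o["scene"],P0,.102,.0755,(.485,-.0415),1))
print("lid now near",fit(q["scene"],L,.33-.209+.0125,.0775,(.485,-.0415),-1), fit(q["scene"],L,.33-.209+.0125,.0775,(.485,-.0415),1))
im=o["scene"]["img"][:,:,::-1].copy(); im=cv2.resize(im[170:300,180:380],None,fx=4,fy=4)
t=np.linspace(0,6.283,90)
for c,z,r in (((.485,-.0413),.103,.0755),((.4804,.1768),.0135,.0775)):
    u=proj(o["scene"],np.c_[c[0]+r*np.cos(t),c[1]+r*np.sin(t),0*t+z])
    cv2.polylines(im,[np.int32((u-[180,170]+.5)*4)],True,(0,0,255),1)
cv2.imwrite("pics/ov.png",im)
E
python3 f.py
```

```text
return _methods._mean(a, axis=axis, dtype=dtype,
  ret = um.true_divide(
Traceback (most recent call last):
  File "f.py", line 12, in <module>
    print("lid0 far/near",[fit(o["scene"],L0,.0125,.0775,(.482,.176),f) for f in (1,-1)])
                           ~~~^^^^^^^^^^^^^^^^^^^^^^^^^^^^^^^^^^^^^^^^^
  File "f.py", line 9, in fit
    s,e=circle(B[k],r); c=s[:2]
        ~~~~~~^^^^^^^^
  File "h.py", line 15, in circle
    s=least_squares(f,x0,loss="soft_l1",f_scale=.002); return s.x,np.median(abs(f(s.x)))
ValueError: Initial guess is outside of provided bounds
```

```bash
sed -i 's/def circle(P,r=None):/def circle(P,r=None,c0=None):/; s/x0=np.r_\[np.median(P,0),r or .07\]/x0=np.r_[np.median(P,0) if c0 is None else c0,r or .07]/' h.py; sed -i 's/circle(B\[k\],r)/circle(B[k],r,c)/' f.py; python3 f.py
```

```text
lid0 far/near [(array([0.48726011, 0.17795594]), np.float64(0.0008262371446220648), np.int64(62)), (array([0.48252233, 0.17654204]), np.float64(0.0012905788708912763), np.int64(83))]
pan0 far (array([ 0.48961394, -0.03961356]), np.float64(0.0010281179583129102), np.int64(92))
lid now near (array([ 0.48382163, -0.04158125]), np.float64(0.0026180253435456116), np.int64(98)) (array([ 0.49200792, -0.03804069]), np.float64(0.0009121248533301152), np.int64(77))
```

View pics/ov.png

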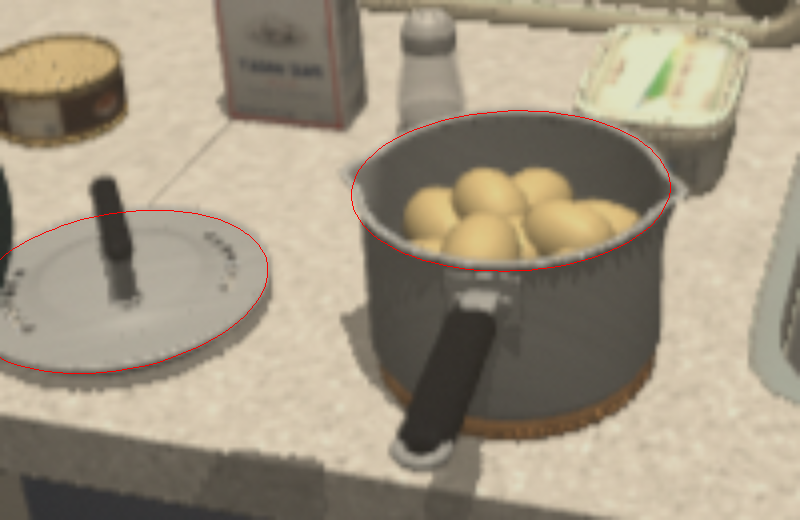

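The rim model lines up closely in the scene view as well, and the relative fits agree to about 2 mm. I'll lower in small steps under force watch.

```bash
cat > l.py <<'E'
from station import arm
import numpy as np
x,y=.4848,-.0418
f0=arm.sense()["force"]; z=.316
arm.move_linear([x,y,z],.05); log=[]
while z>.2975:
    z-=.0015; arm.move_linear([x,y,z],.02)
    s=arm.sense(); d=s["force"]-f0; log.append((round(z,4),*np.round(d,1)))
    if d[2]>5 or np.hypot(*d[:2])>8: break
print(log,s["time"],s["eef_pos"],s["grip_width"])
E
python3 l.py
```

```text
[(0.3145, np.float64(-0.7), np.float64(0.9), np.float64(1.4)), (0.313, np.float64(0.3), np.float64(0.7), np.float64(1.2)), (0.3115, np.float64(-0.5), np.float64(0.5), np.float64(1.9)), (0.31, np.float64(-0.4), np.float64(0.3), np.float64(0.5)), (0.3085, np.float64(-0.5), np.float64(1.1), np.float64(0.7)), (0.307, np.float64(0.2), np.float64(1.4), np.float64(1.4)), (0.3055, np.float64(0.1), np.float64(0.5), np.float64(1.1)), (0.304, np.float64(-0.1), np.float64(0.6), np.float64(1.2)), (0.3025, np.float64(0.7), np.float64(0.6), np.float64(0.9)), (0.301, np.float64(0.5), np.float64(0.6), np.float64(1.0)), (0.2995, np.float64(1.6), np.float64(1.5), np.float64(1.9)), (0.298, np.float64(-3.4), np.float64(0.5), np.float64(12.5))] 13.1417 [ 0.48514643 -0.04184063  0.29967752] 0.15596142064366972
```

Contact came at TCP z = 0.2997, the expected seat height of 0.300. Next: relieve the load, release, retreat and look.

```bash
cat > r.py <<'E'
from station import arm
from h import *
arm.move_linear([.4848,-.0418,.2992],.02); arm.move_gripper(1.0)
arm.move_linear([.4848,-.0418,.40],.1)
arm.move_joints([-1.138,.264,1.604,0,1.274,-.037]); arm.dwell(.3)
p=arm.read_camera("top"); s_=arm.read_camera("scene")
L=arm.trace("lid",p)[0]["region"]; print(circle(back(p,contour(L),.1045),.0775)); d=dark(p,L); print(len(d),axis(back(p,d,.149)))
a=cv2.resize(p["img"][190:340,250:400,::-1],(400,400),interpolation=2); b=cv2.resize(s_["img"][170:300,240:370,::-1],(400,400),interpolation=2)
cv2.imwrite("pics/end.png",np.hstack([a,b])); print(arm.sense()["time"])
E
python3 r.py
```

```text
(array([ 0.48463646, -0.0411947 ,  0.0775    ]), np.float64(0.0005683180785556255))
220 (array([ 0.48522754, -0.04122619]), np.float64(-2.992956852076029), array([0.01303312, 0.07467421]))
17.8
```

View pics/end.png

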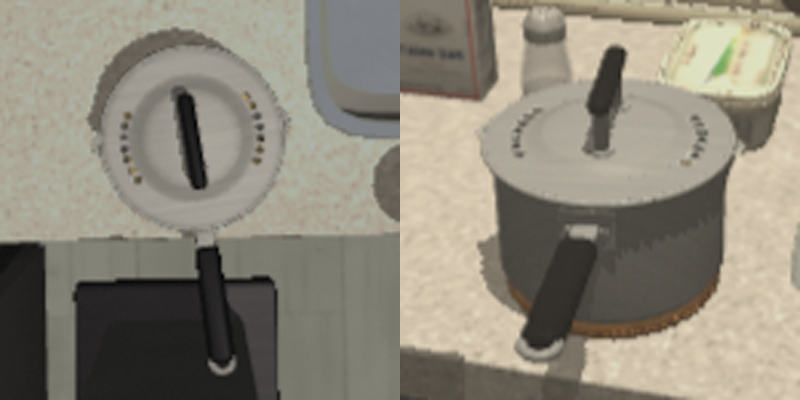

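The lid sits level and fully down. Its centre is within about 1 mm of the pan's, its bar is in line with the pan handle (yaw 0.149 against about 0.13), and the holes are at the lips. Handing in.

```bash
python3 -c "
from station import arm
print(arm.finish_job())"
```

```text
the job is handed in; nothing more can be done
None
```

The straining lid is on the pan, level and fully down by the contact height and the last pictures, with its holes at the two lips; the job was handed in after about 18 s of robot time, and no verdict came back.

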